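# Free the jammed measuring cup and stand it on the scale

### The job

One steel measuring cup is jammed inside another that is clamped in the wooden block. Grip the inner cup by its rim, twist it about 40 degrees to break it loose while it is still sitting in the outer cup, then pull it straight out and set it down upright in the middle of the scale's round pan, without dropping it. Leave the spare cup standing where it is.

Things in the scene. Friction and masses are not known exactly. Their poses are not given: they have to be found in the camera images.
- cup_mid (a point): Jammed inner cup: steel, 100 mm tall, 160 g, wall 3 mm, underside 50 mm across; its top 42 mm is a straight band 57 mm across. Point: on its axis half-way up (50 mm above the underside); z up, +x to a dark seam on the band. Its top 45 mm stand free above the outer rim. Held by friction only: 10 to 22 N straight up, or 0.2 to 0.6 N m to turn it, either way; it lets go after 25 to 30 mm of lift.
- holder_mouth (a point): The outer cup: plain steel, 66 mm across at its rim, which is 65 mm above the table; fixed, clamped in a wooden block 100 x 140 mm and 36 mm high with a bolt on either side. The point is the centre of its mouth at rim height; z is up; its x axis is in line with the inner cup's x axis at the start, so the angle between them shows the twist.
- pan_top (a point): Kitchen scale: low white box 180 x 160 mm with a flat round steel pan 136 mm across. The point is the centre of the pan's upper face, 50 mm above the table; z is up. It does not move.
- spare_mid (a point): The spare cup: the same shape as the jammed one, but standing alone on the table. The point is on its axis half-way up (50 mm above the table).
Not all that is in view belongs to the job. What is shaped like the part that bears cup_mid but purple is not meant.

How it is judged (in metres and radians):
On the way, in this order (a step that is already met when the one before it is completed fails the run):
1. the inner cup is twisted at least 20 degrees while still in the outer cup (raised less than 30 mm) (angle between the x axis of cup_mid and the x axis of holder_mouth, either way round above 0.35 rad and z of cup_mid in the frame of holder_mouth below 0.025 m and horizontal distance between cup_mid and holder_mouth below 0.015 m), for 0.1 s.
2. the inner cup is pulled clear above the outer cup (z of cup_mid in the frame of holder_mouth above 0.052 m), for 0.05 s.
At the end, for the whole second after the job is handed in: The formerly jammed cup stands upright (within 6 degrees), mouth up and at rest on the scale's pan, its axis within 30 mm of the pan's centre; the spare cup stands within 25 mm of where it was (horizontal distance between cup_mid and pan_top below 0.03 m and z of cup_mid in the frame of pan_top between 0.045 and 0.055 m and angle between cup_mid's own z axis and vertical below 0.1 rad and linear speed of cup below 0.02 m/s); the robot touches nothing.
It fails at once if the spare cup is moved more than 25 mm (distance of spare_mid from where it was at the start of the episode above 0.025 m).
It fails at once if the cup is dropped (falls free from more than about 12 mm) (contact force between the fingers and cup below 0.05 N and linear speed of cup above 0.5 m/s).
It also fails if it takes over 45 s, if anything falls off the work surface, if the arm or the gripper's body presses on something with over 40 N, if the wrist force passes 120 N, or if a joint passes its speed limit or range.

### The arm

A 6-joint arm with a two-finger parallel gripper is mounted at the origin on the work surface. World frame = base frame: x ahead of the robot, y to its left, z up, the work surface at z = 0. Lengths are in mm, angles in rad, forces in N, time in s.
With the tool pointing down it reaches from about 350 to 725 mm from the base axis. Payload 4.3 kg.
Tool frame: the origin (TCP) lies on the centre line of the jaws, within the pads' length; the fingertips stand 8 mm ahead of it and the grasp point (between the pads) lies 11 mm behind it; x points along the fingers, y is the direction in which the jaws open and shut, and the axes are right-handed (so a half turn about x gives the same grasp; the last joint's range is limited). The gripper opens to 85 mm and grips with 20 to 120 N. Pads are 22 mm wide; open, the fingers measure 114 mm over their backs; the gripper's body (76 mm by 85 mm) begins 54 mm behind the grasp point. The pads swing forward as they close: fully open they stand 13 mm farther back than shut.
Start: joints at [-1.26, 0.377, 0.081, 1.274, 0, 1.46], TCP at [234.897, -524.871, 239.329] pointing down, gripper open.
Joint ranges: [-2.72, 2.72], [-0.84, 1.66], [-1.02, 1.22], [-1.77, 2.12], [-1.37, 1.28], [-3.14, 3.14]. Speed limits (rad/s): [2.57, 2.57, 3.14, 3.14, 3.14, 3.14].

### API

Orientations are given as a rotation vector (axis times angle).
In Python, from cell import env gives the robot as it stands.
- The arm moves only by the tool send_rows, never from a script. Its argument "deltas" is a list of rows, each a list of 2 entries, a list of its own where there are three numbers: the shift along the tool's x, y, z in mm, then the turn about the tool's x in rad. In form: [[[tx, ty, tz], twist], ...]. A call has 1 to 12 rows; each row is the pose to reach, as a shift and turn from the pose measured when the call began, along the tool's axes at that moment; what a row does not reach only later rows make up. A row lasts 1/12 s, in which the tool goes at most 41.7 mm and 7.16 degrees, less where a joint would pass 70% of its speed; a pose out of reach is approached as far as the arm can. A call with a gripper value outside its range is refused whole. "fingers" is the closure, from -1 (fully open) to 1 (shut), set as the call begins (left out, the last holds). The fingers move at their own pace and stop on an object; "newtons" is the grip in N (left out, the last holds). Time passes only in rows, so rows that repeat a pose let the fingers close. It gives the time, the measured TCP pose, the force and the opening at its end, in the units of the state.
- env.read_state(): the state, without advancing time (a new reading comes with each control period).
- env.read_camera(name): name is "scene" or "side" or "wrist"; returns a dict with "image" (420x560x3 uint8, blue, green, red), "mtx" (3x3 intrinsics, pixels), "R" (3x3) and "t" (3): a world point X has camera coordinates R X + t. Camera axes: x right, y down, z forward; pixel columns grow to the right and rows downward; lengths in mm; the calibration is good to about 2 mm. A picture is of the moment at which its call begins. There is no depth.
- env.hand_in(): hands the job in, once; it reports no verdict.
The state is a dict: "time": time; "q": joint angles; "joint_vel": joint speeds; "joint_torque": joint torques, N m; "ee_pos": TCP position; "tool_rot": TCP orientation; "force": force on the tool from outside, world axes, zero at the start; "ft_torque": the same for the moment, N m; "finger_gap": opening from 0.0 (shut) to 1.0 (fully open).
Only numpy, scipy, OpenCV 4.12 (cv2) and the standard library are available. Lean on these libraries where they do the work, as an engineer would, in place of code of your own. Each camera call takes 0.05 s, during which the arm holds its last target. There are 200 camera calls.

## Working session

There is one attempt and no reset: what is moved stays moved. The work goes in short steps, Python scripts to look and compute and a tool call to move; the robot and the scene stay as the last step left them, time stands still between calls to the robot, and variables do not carry over. Pictures are saved under pics/ and viewed, on a budget of 10 in all, crops included, one or two more only if the job needs it, and the job is handed in when it is done.

Besides the shell and the picture viewer there is one more tool, called after "Emit:" as a command line: name --argument value ..., lists and objects as JSON in quotes. send_rows: Moves the arm, as the interface text tells. Its arguments: {"type":"object","properties":{"deltas":{"type":"array"},"fingers":{"type":"number"},"newtons":{"type":"number"}},"required":["deltas"]}

```bash
mkdir -p pics; python3 - <<'E'
from cell import env
import cv2,numpy as np
print(env.read_state())
ims=[]
for n in("scene","side"):
    c=env.read_camera(n); cv2.imwrite(f"pics/{n}0.png",c["image"]); np.savez(f"{n}0.npz",**c); print(n,c["mtx"].tolist(),c["R"].tolist(),c["t"])
E
```

```text
{'time': 0.0, 'q': array([-1.26028200e+00,  3.78071160e-01,  7.96375623e-02,  1.27439334e+00,
        5.80411958e-06,  1.46053079e+00]), 'joint_vel': array([-0.00057612,  0.00123361, -0.00126495,  0.00060406, -0.00107028,
       -0.00088092]), 'joint_torque': array([-1.10551396e-04, -4.63609743e+01,  2.69873142e+01,  2.08065799e-02,
       -1.94161507e-04, -1.95395017e-06]), 'ee_pos': array([ 234.70262703, -524.22652415,  238.36074869]), 'tool_rot': array([ 1.98987631,  0.42703752, -1.9902776 ]), 'force': array([ 1.08907741,  0.51615864, -0.10448843]), 'ft_torque': array([-0.03332926,  0.02356241, -0.04109754]), 'finger_gap': 0.9965537296038524}
scene [[392.1877264515427, 0.0, 285.9477965483933], [0.0, 392.1877264515427, 217.33950044350664], [0.0, 0.0, 1.0]] [[0.13001884538589017, 0.99123324590648, -0.02348940301973713], [0.5528343500072014, -0.09214013971988318, -0.8281813666730949], [-0.8230852211628118, 0.09469343621447082, -0.5599677417863111]] [ -72.94222506 -196.19623083 1179.02899641]
side [[430.2659344993211, 0.0, 274.89904219227105], [0.0, 430.2659344993211, 213.85929211918284], [0.0, 0.0, 1.0]] [[-0.9985758232927109, -0.050700310330605264, -0.01660733776572562], [-0.017558726407488, 0.6062629894801026, -0.7950703608571985], [0.05037872827128088, -0.7936464364684245, -0.6062897967298634]] [488.18044436  73.55113927 769.4376187 ]
```

View pics/scene0.png

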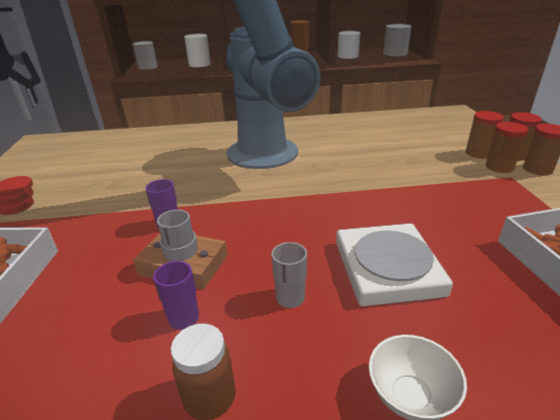

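View pics/side0.png

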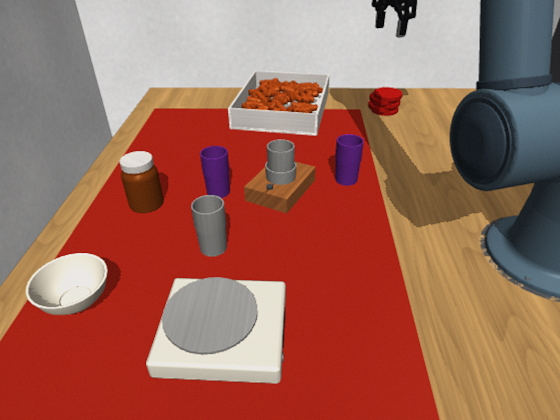

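Scene view: the clamped inner grey cup is at (175,228), the grey spare at (290,275), the purple decoys at (162,202) and (178,295), and the pan at (394,255). In the side view they are at (281,155), (210,225), (348,160), (216,172) and (210,315). The grey cup standing in the wooden block is the one meant. I'll measure next and confirm with one enlarged crop.

```bash
cat > h.py <<'E'
import cv2,numpy as np
def ray(c,px,z):
    R,t=c["R"],c["t"]; d=R.T@np.linalg.solve(c["mtx"],[px[0],px[1],1.]); o=-R.T@t
    return o+d*(z-o[2])/d[2]
def tri(cs,pxs):
    A=[];b=[]
    for c,p in zip(cs,pxs):
        d=c["R"].T@np.linalg.solve(c["mtx"],[p[0],p[1],1.]); d/=np.linalg.norm(d); P=np.eye(3)-np.outer(d,d)
        A.append(P); b.append(P@(-c["R"].T@c["t"]))
    return np.linalg.lstsq(np.vstack(A),np.hstack(b),rcond=None)[0]
def proj(c,X):
    p=c["mtx"]@(c["R"]@np.asarray(X,float)+c["t"]); return p[:2]/p[2]
E
python3 - <<'E'
from h import *
C={n:dict(np.load(n+"0.npz")) for n in("scene","side")}
roi={"scene":{"cup":(150,205,205,262),"spare":(268,240,312,310),"pan":(345,225,440,282)},
"side":{"cup":(258,135,303,186),"spare":(188,192,232,260),"pan":(155,270,265,358)}}
for n,c in C.items():
    im=c["image"]; hsv=cv2.cvtColor(im,cv2.COLOR_BGR2HSV)
    for k,(x0,y0,x1,y1) in roi[n].items():
        m=((hsv[...,1]<45)&(hsv[...,2]>40)).astype(np.uint8)
        if k=="pan": m&=(hsv[...,2]<200)
        mm=np.zeros_like(m); mm[y0:y1,x0:x1]=m[y0:y1,x0:x1]
        cs,_=cv2.findContours(mm,cv2.RETR_EXTERNAL,cv2.CHAIN_APPROX_NONE); q=max(cs,key=cv2.contourArea)
        print(n,k,cv2.boundingRect(q),cv2.contourArea(q))
        if k=="pan":
            e=cv2.fitEllipse(q); print(e, ray(c,e[0],50))
        else:
            z=110 if k=="cup" else 100
            x,y,w,h=cv2.boundingRect(q); rows=[(r,*np.where(mm[r])[0][[0,-1]]) for r in range(y,y+h,2)]
            print(rows)
a=[]
for n,(x,y,w,h) in {"scene":(120,170,140,160),"side":(190,120,190,140)}.items():
    a.append(cv2.resize(C[n]["image"][y:y+h,x:x+w],(400,int(400*h/w)),interpolation=3))
H=max(i.shape[0] for i in a); a=[cv2.copyMakeBorder(i,0,H-i.shape[0],0,0,0) for i in a]
cv2.imwrite("pics/crop1.png",np.hstack(a))
E
```

```text
scene cup (154, 210, 43, 51) 1534.0
[(210, np.int64(170), np.int64(182)), (212, np.int64(164), np.int64(186)), (214, np.int64(161), np.int64(188)), (216, np.int64(159), np.int64(188)), (218, np.int64(157), np.int64(188)), (220, np.int64(157), np.int64(189)), (222, np.int64(157), np.int64(189)), (224, np.int64(158), np.int64(190)), (226, np.int64(158), np.int64(190)), (228, np.int64(159), np.int64(190)), (230, np.int64(160), np.int64(191)), (232, np.int64(161), np.int64(193)), (234, np.int64(161), np.int64(194)), (236, np.int64(162), np.int64(195)), (238, np.int64(161), np.int64(195)), (240, np.int64(161), np.int64(195)), (242, np.int64(156), np.int64(195)), (244, np.int64(154), np.int64(195)), (246, np.int64(155), np.int64(196)), (248, np.int64(162), np.int64(196)), (250, np.int64(163), np.int64(196)), (252, np.int64(163), np.int64(204)), (254, np.int64(164), np.int64(204)), (256, np.int64(165), np.int64(204)), (258, np.int64(166), np.int64(188)), (260, np.int64(170), np.int64(182))]
scene spare (272, 243, 35, 65) 1789.5
[(243, np.int64(283), np.int64(296)), (245, np.int64(278), np.i
[... 2845 characters left out ...]
24)), (229, np.int64(197), np.int64(224)), (231, np.int64(197), np.int64(224)), (233, np.int64(197), np.int64(225)), (235, np.int64(198), np.int64(225)), (237, np.int64(198), np.int64(225)), (239, np.int64(199), np.int64(225)), (241, np.int64(199), np.int64(225)), (243, np.int64(200), np.int64(225)), (245, np.int64(200), np.int64(225)), (247, np.int64(201), np.int64(225)), (249, np.int64(201), np.int64(225)), (251, np.int64(201), np.int64(223)), (253, np.int64(203), np.int64(220)), (255, np.int64(208), np.int64(215))]
side pan (160, 278, 98, 77) 5690.0
((209.47991943359375, 315.5616149902344), (74.93341827392578, 96.93899536132812), 75.30264282226562) [570.86541211 198.68935579  50.        ]
```

View pics/crop1.png

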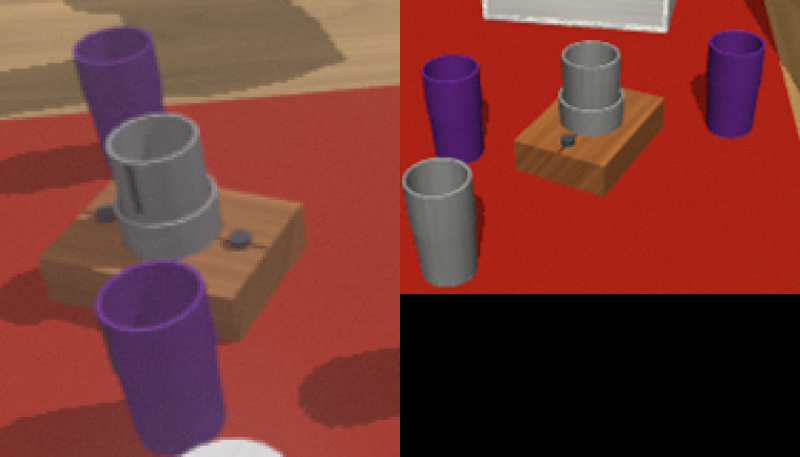

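The crop confirms it: the jammed cup is the grey one in the wooden block, with its dark seam facing the scene camera. Its rim centre is about (173.5,219.7) in the scene view and (280.7,146.6) in the side view. The purple cups are decoys.

```bash
python3 - <<'E'
from h import *
from scipy.spatial.transform import Rotation as Ro
C={n:dict(np.load(n+"0.npz")) for n in("scene","side")}
cs=[C["scene"],C["side"]]
P={"cup":((173.4,219.7),(280.7,146.6),110),"spare":((289,253.5),(207,207.5),100),"pan":((394,255.5),(209.5,315.5),50),
"purpleA":((161.5,188),(349,144),100),"purpleB":((120+152/2.857,170+297/2.857),(215.5,154),100)}
for k,(a,b,z) in P.items(): print(k,ray(cs[0],a,z).round(1),ray(cs[1],b,z).round(1),tri(cs,(a,b)).round(1))
# block corners top z=36 (scene crop pixels)
for p in((303,204),(233,290),(41,256)): print("block",ray(cs[0],(120+p[0]/2.857,170+p[1]/2.857),36).round(1))
for p in((105,213),(240,238)): print("bolt",ray(cs[0],(120+p[0]/2.857,170+p[1]/2.857),42).round(1))
# pan by white-box-free mask: low-sat darker grey connected comp
for n,(x0,y0,x1,y1) in {"scene":(330,220,450,305),"side":(145,270,290,385)}.items():
    hsv=cv2.cvtColor(C[n]["image"],cv2.COLOR_BGR2HSV); s=hsv[y0:y1,x0:x1]
    m=((s[...,1]<50)&(s[...,2]<185)&(s[...,2]>90)).astype(np.uint8); m=cv2.morphologyEx(m,cv2.MORPH_OPEN,np.ones((5,5)))
    q=max(cv2.findContours(m,0,1)[0],key=cv2.contourArea); q=cv2.convexHull(q)+np.array([[x0,y0]]); e=cv2.fitEllipse(q.astype(np.int32)); print(n,e,ray(C[n],e[0],50).round(1))
print(Ro.from_rotvec([1.98987631,0.42703752,-1.9902776]).as_matrix().round(3))
E
```

```text
cup [ 495.7 -189.   110. ] [ 484.8 -189.2  110. ] [ 485.9 -192.   106.1]
spare [608.6   1.  100. ] [602.4   9.4 100. ] [603.8   2.1  95.2]
pan [582.8 189.9  50. ] [570.9 198.6  50. ] [573.3 193.6  42.6]
purpleA [ 357.2 -229.3  100. ] [ 342.9 -221.9  100. ] [ 341.7 -233.3   92.7]
purpleB [ 628.9 -177.2  100. ] [ 617.4 -173.7  100. ] [ 619.9 -180.3   94.4]
block [ 475.5 -104.6   36. ]
block [ 555.9 -147.7   36. ]
block [ 503.6 -271.9   36. ]
bolt [ 472.1 -234.8   42. ]
bolt [ 513.1 -144.4   42. ]
scene ((392.5560607910156, 270.96160888671875), (79.07063293457031, 118.92567443847656), 111.45475006103516) [621.  173.3  50. ]
side ((209.59771728515625, 315.4328308105469), (75.66069793701172, 96.87053680419922), 74.7134017944336) [570.7 198.5  50. ]
[[-0.001  0.408 -0.913]
 [ 0.002 -0.913 -0.408]
 [-1.    -0.002 -0.   ]]
```

Emit:
send_rows --deltas '[[[0, -18, -34], 0], [[0, -36, -67], 0], [[0, -54, -101], 0], [[0, -73, -134], 0], [[0, -91, -168], 0], [[0, -110, -201], 0], [[0, -128, -235], 0], [[0, -146, -268], 0], [[0, -164, -302], 0], [[0, -183, -335], 0], [[0, -201, -369], 0], [[0, -201, -369], 0]]' --fingers -1 --newtons 80

```text
time: 1.1
ee_pos: [492.3, -184.8, 238.4]
tool_rot: [1.988, 0.437, -1.985]
force: [-0.1, 0.2, -0.5]
finger_gap: 1.0
```

```bash
python3 - <<'E'
from cell import env
import cv2,numpy as np
s=env.read_state(); print({k:np.round(v,3) for k,v in s.items()})
c=env.read_camera("wrist"); cv2.imwrite("pics/w1.png",c["image"]); np.savez("w1.npz",**c); print(c["mtx"],c["R"],c["t"], -c["R"].T@c["t"])
E
```

```text
{'time': np.float64(1.1), 'q': array([-0.482,  0.278, -0.062,  1.233,  0.005,  2.231]), 'joint_vel': array([-0.088, -0.014, -0.023,  0.007, -0.081, -0.081]), 'joint_torque': array([  2.261, -41.401,  26.738,   0.137,   0.34 ,   0.459]), 'ee_pos': array([ 492.299, -184.777,  238.447]), 'tool_rot': array([ 1.988,  0.437, -1.985]), 'force': array([-0.098,  0.176, -0.527]), 'ft_torque': array([-0.022,  0.053, -0.011]), 'finger_gap': np.float64(1.0)}
[[352.72898169   0.         280.3720486 ]
 [  0.         352.72898169 214.62632728]
 [  0.           0.           1.        ]] [[ 0.41637983 -0.90917998 -0.00442863]
 [-0.87624423 -0.40258601  0.26480286]
 [-0.24253636 -0.10637801 -0.9642924 ]] [-371.60474574  322.70545303  478.07898989] [ 553.44904958 -157.08180284  373.90891108]
```

View pics/w1.png

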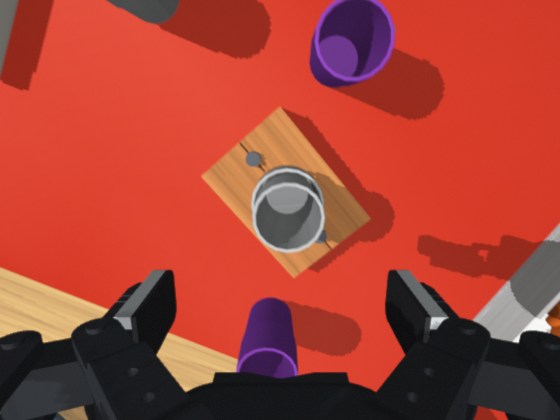

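The wrist view shows the jammed cup's rim centred near (289,215), with the spare at (150,5) and the purple cups at (352,40) and (268,350).

```bash
python3 - <<'E'
from h import *
c=dict(np.load("w1.npz")); im=c["image"]
hsv=cv2.cvtColor(im,cv2.COLOR_BGR2HSV)
m=((hsv[...,1]<40)&(hsv[...,2]>175)).astype(np.uint8); mm=np.zeros_like(m); mm[155:262,245:335]=m[155:262,245:335]
ys,xs=np.where(mm); print(xs.min(),xs.max(),ys.min(),ys.max(),len(xs))
for z,pts in((110,[(289,217)]),): print(ray(c,pts[0],z))
print("tcp",proj(c,[492.3,-184.8,238.4]),"above cup rim",proj(c,[490,-190,110]))
for z in(65,110):
  print(z,"diam px",352.7*57/(c["R"]@np.array([490,-190,z])+c["t"])[2], 352.7*66/(c["R"]@np.array([490,-190,z])+c["t"])[2])
cr=cv2.resize(im[150:270,230:350],(600,600),interpolation=2)
for i in range(0,120,20): cv2.putText(cr,str(230+i),(i*5,10),0,.4,(0,255,0)); cv2.putText(cr,str(150+i),(0,i*5+10),0,.4,(0,255,0))
cv2.imwrite("pics/w1c.png",cr)
E
```

```text
252 324 169 251 756
[ 488.13160061 -193.08584717  110.        ]
tcp [281.17924627 283.19373781] above cup rim [286.40847385 213.29145774]
65 diam px 63.465492801434834 73.48636008587192
110 diam px 73.53941976736911 85.15090709905898
```

View pics/w1c.png

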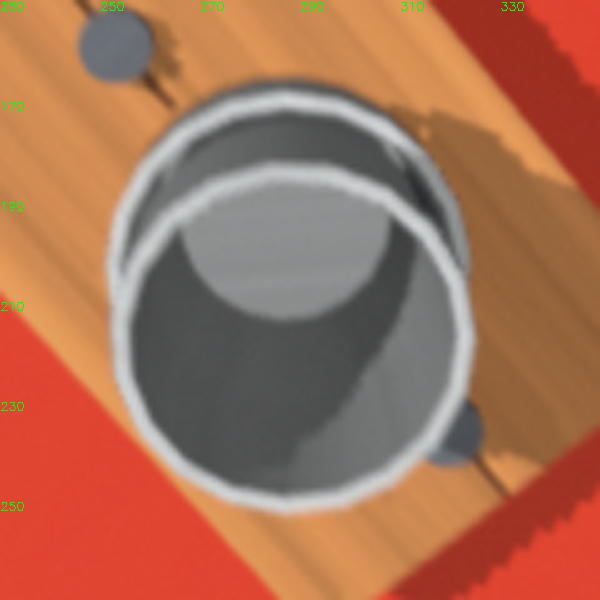

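Emit:
send_rows --deltas '[[[15, 2, 2], 0], [[35, 4, 4], 0], [[55, 5, 7], 0], [[75, 5, 7], 0], [[88, 5, 7], 0], [[88, 5, 7], 0], [[88, 5, 7], 0]]'

```text
time: 1.73
ee_pos: [484.9, -194.8, 149.7]
tool_rot: [1.985, 0.434, -1.991]
force: [-0.7, -0.8, 0.4]
finger_gap: 1.0
```

```bash
python3 - <<'E'
from cell import env
from h import *
from scipy.spatial.transform import Rotation as Ro
c=env.read_camera("wrist"); s=env.read_state(); cv2.imwrite("pics/w2.png",c["image"]); np.savez("w2.npz",**c)
M=Ro.from_rotvec(s["tool_rot"]).as_matrix(); print(s["time"],s["ee_pos"],M.round(3))
for P in([488.5,-192.5,110],): print(proj(c,P), M.T@(np.array(P)-s["ee_pos"]))
print(proj(c,s["ee_pos"]))
E
```

```text
1.7833 [ 485.86104768 -195.11426671  150.68979652] [[-0.001  0.413 -0.911]
 [ 0.002 -0.911 -0.413]
 [-1.    -0.003  0.   ]]
[280.13612776 241.47112598] [40.69219191 -1.1743145  -3.49635574]
[282.67279717 282.70520427]
```

View pics/w2.png

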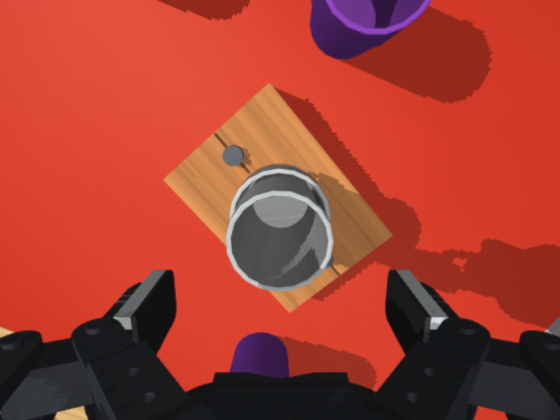

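The rim is centred at about (280,240.5), against a predicted (280.1,241.5), and the jaws are centred at x≈281. I can descend.

Emit:
send_rows --deltas '[[[15, -1, -3], 0], [[35, -1, -3], 0], [[55, -1, -3], 0], [[68, -1, -3], 0], [[68, -1, -3], 0], [[68, -1, -3], 0]]'

```text
time: 2.28
ee_pos: [488.2, -193.2, 83.4]
tool_rot: [1.987, 0.432, -1.988]
force: [-0.5, 0.0, -0.2]
finger_gap: 1.001
```

Emit:
send_rows --deltas '[[[0, 0, 0], 0], [[0, 0, 0], 0], [[0, 0, 0], 0], [[0, 0, 0], 0], [[0, 0, 0], 0], [[0, 0, 0], 0], [[0, 0, 0], 0]]' --fingers 1 --newtons 80

```text
time: 2.87
ee_pos: [489.4, -193.0, 85.7]
tool_rot: [1.99, 0.431, -1.985]
force: [-0.7, 2.6, 9.4]
finger_gap: 0.641
```

Emit:
send_rows --deltas '[[[0, 0, 0], -0.06], [[0, 0, 0], -0.12], [[0, 0, 0], -0.19], [[0, 0, 0], -0.26], [[0, 0, 0], -0.33], [[0, 0, 0], -0.4], [[0, 0, 0], -0.47], [[0, 0, 0], -0.54], [[0, 0, 0], -0.61], [[0, 0, 0], -0.7], [[0, 0, 0], -0.7], [[0, 0, 0], -0.7]]'

```text
time: 3.87
ee_pos: [489.3, -192.7, 86.2]
tool_rot: [1.534, 0.965, -1.528]
force: [-1.5, 1.9, 1.4]
finger_gap: 0.643
```

```bash
python3 - <<'E'
from cell import env
from h import *
from scipy.spatial.transform import Rotation as Ro
s=env.read_state(); print({k:np.round(v,2) for k,v in s.items()}); print(Ro.from_rotvec(s["tool_rot"]).as_matrix().round(3))
cs=[env.read_camera(n)["image"] for n in("scene","side")]
cv2.imwrite("pics/tw.png",np.hstack([cv2.resize(cs[0][160:280,110:230],(400,400)),cv2.resize(cs[1][90:210,220:340],(400,400))]))
E
```

```text
{'time': np.float64(3.87), 'q': array([-0.5 ,  0.38, -0.33,  0.86,  0.  ,  1.52]), 'joint_vel': array([ 0.  , -0.  , -0.  ,  0.  , -0.  ,  0.01]), 'joint_torque': array([ -0.57, -42.54,  24.58,  -1.17,  -0.19,  -0.  ]), 'ee_pos': array([ 489.29, -192.69,   86.17]), 'tool_rot': array([ 1.53,  0.97, -1.53]), 'force': array([-1.47,  1.93,  1.43]), 'ft_torque': array([0.43, 0.47, 0.1 ]), 'finger_gap': np.float64(0.64)}
[[ 0.002  0.902 -0.432]
 [ 0.003 -0.432 -0.902]
 [-1.     0.    -0.003]]
```

View pics/tw.png

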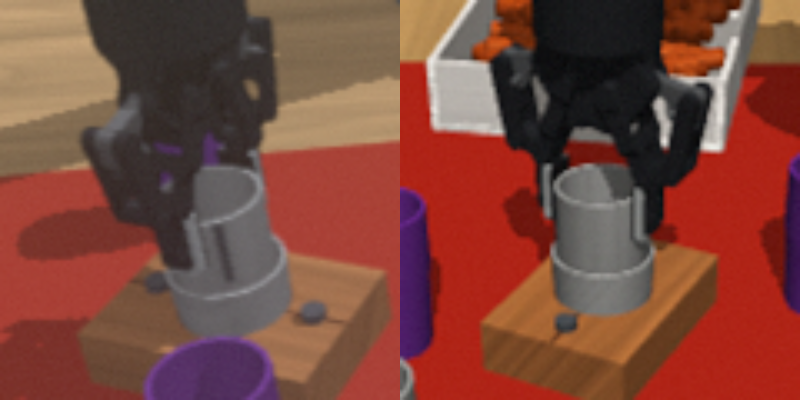

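```bash
python3 - <<'E'
from h import *
c=dict(np.load("scene0.npz"))
# scene camera biased vs wrist: align by rim-centre offset at z=110
off=proj(c,[488.5,-192.5,110])-np.array([173.4,219.7]); print(off)
a=np.array([120+137/2.857,170+190/2.857]); b=np.array([110+225/3.333,160+248/3.333])
for t in range(-180,180,10):
    P=[488.5+28.5*np.cos(np.radians(t)),-192.5+28.5*np.sin(np.radians(t)),88]; q=proj(c,P)-off
    if -80<t<90: print(t,q.round(1))
print(a,b)
E
```

```text
[-1.55650725 -2.07899958]
-70 [159.8 234.3]
-60 [160.7 235.7]
-50 [162.  236.9]
-40 [163.8 237.9]
-30 [165.9 238.6]
-20 [168.4 239.1]
-10 [171.1 239.3]
0 [174.  239.1]
10 [176.9 238.7]
20 [179.7 238. ]
30 [182.4 237.1]
40 [184.9 235.9]
50 [187.1 234.5]
60 [188.9 233. ]
70 [190.3 231.5]
80 [191.2 229.9]
[167.95239762 236.50332517] [177.50675068 234.40744074]
```

The seam moved from about -22° to about +14°, so the cup turned with the tool by roughly 36-40°. Next is the straight pull.

Emit:
send_rows --deltas '[[[-4, 0, 0], 0], [[-8, 0, 0], 0], [[-12, 0, 0], 0], [[-16, 0, 0], 0], [[-20, 0, 0], 0], [[-25, 0, 0], 0], [[-30, 0, 0], 0], [[-35, 0, 0], 0], [[-42, 0, 0], 0], [[-50, 0, 0], 0], [[-60, 0, 0], 0], [[-70, 0, 0], 0]]'

```text
time: 4.97
ee_pos: [489.3, -193.0, 157.5]
tool_rot: [1.533, 0.965, -1.527]
force: [0.1, 0.6, -1.5]
finger_gap: 0.638
```

Emit:
send_rows --deltas '[[[-15, 0, 0], 0], [[-35, 0, 0], 0], [[-55, 0, 0], 0], [[-68, 0, 0], 0], [[-70, 0, 0], 0], [[-70, 0, 0], 0]]'

```text
time: 5.47
ee_pos: [489.9, -193.6, 229.0]
tool_rot: [1.534, 0.962, -1.525]
force: [-0.4, 0.3, -1.6]
finger_gap: 0.64
```

```bash
python3 - <<'E'
from cell import env
from h import *
s=env.read_state(); print({k:np.round(v,2) for k,v in s.items()})
im={n:env.read_camera(n)["image"] for n in("scene","side","wrist")}
cv2.imwrite("pics/up.png",np.hstack([cv2.resize(im["scene"][100:340,80:330],(400,384)),cv2.resize(im["side"][40:280,150:400],(400,384))]))
E
```

```text
{'time': np.float64(5.47), 'q': array([-0.5 ,  0.28, -0.09,  1.2 ,  0.  ,  1.52]), 'joint_vel': array([ 0.  ,  0.02, -0.05, -0.02, -0.  ,  0.  ]), 'joint_torque': array([ 2.000e-02, -4.281e+01,  2.795e+01,  2.300e-01,  1.000e-02,
       -0.000e+00]), 'ee_pos': array([ 489.92, -193.63,  228.96]), 'tool_rot': array([ 1.53,  0.96, -1.53]), 'force': array([-0.37,  0.27, -1.63]), 'ft_torque': array([0.02, 0.03, 0.03]), 'finger_gap': np.float64(0.64)}
```

View pics/up.png

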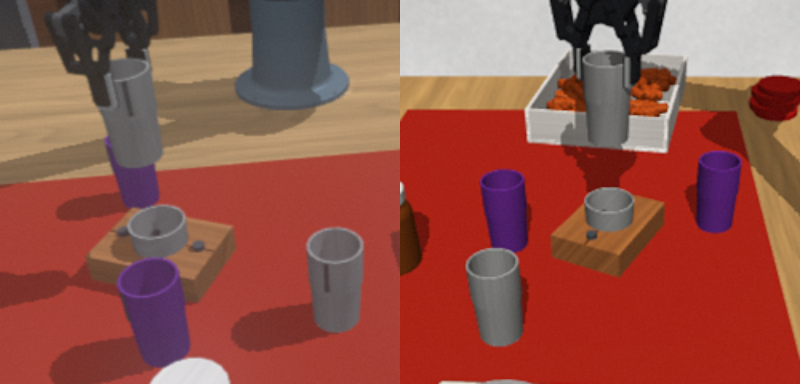

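The cup is out and hanging upright, and the spare and decoys are untouched. The underside is at about z=153, so I'll carry it to the pan at roughly (575,191).

Emit:
send_rows --deltas '[[[0, -2, -8], 0], [[0, -5, -21], 0], [[0, -9, -39], 0], [[0, -14, -59], 0], [[0, -19, -80], 0], [[0, -23, -100], 0], [[0, -28, -121], 0], [[0, -33, -141], 0], [[0, -37, -160], 0], [[0, -41, -176], 0], [[0, -44, -187], 0], [[0, -45, -192], 0]]'

```text
time: 6.62
ee_pos: [530.4, 2.2, 226.6]
tool_rot: [1.531, 0.969, -1.528]
force: [-0.9, 0.3, -2.3]
finger_gap: 0.642
```

Emit:
send_rows --deltas '[[[0, -2, -8], 0], [[0, -5, -21], 0], [[0, -9, -39], 0], [[0, -14, -59], 0], [[0, -19, -80], 0], [[0, -23, -100], 0], [[0, -28, -121], 0], [[0, -33, -141], 0], [[0, -37, -160], 0], [[0, -41, -176], 0], [[0, -44, -187], 0], [[0, -45, -192], 0]]'

```text
time: 7.62
ee_pos: [572.3, 196.5, 227.2]
tool_rot: [1.53, 0.971, -1.527]
force: [-0.3, 0.5, -1.4]
finger_gap: 0.644
```

Emit:
send_rows --deltas '[[[10, 0, 0], 0], [[25, 0, 0], 0], [[40, 0, 0], 0], [[50, 0, 0], 0], [[60, 0, 0], 0], [[65, 0, 0], 0], [[65, 0, 0], 0]]'

```text
time: 8.2
ee_pos: [571.3, 196.2, 160.6]
tool_rot: [1.529, 0.971, -1.53]
force: [-0.5, 0.7, -1.1]
finger_gap: 0.64
```

```bash
python3 - <<'E'
from cell import env
from h import *
from scipy.spatial.transform import Rotation as Ro
c={n:env.read_camera(n) for n in("scene","side","wrist")}
s=env.read_state(); print({k:np.round(v,2) for k,v in s.items()}); print(Ro.from_rotvec(s["tool_rot"]).as_matrix().round(3))
for n in c: np.savez(n+"3.npz",**c[n])
a=cv2.resize(c["scene"]["image"][150:310,300:460],(400,400)); b=cv2.resize(c["side"]["image"][200:400,110:310],(400,400))
w=cv2.resize(c["wrist"]["image"],(267,200)); cv2.imwrite("pics/pan.png",np.vstack([np.hstack([a,b]),cv2.copyMakeBorder(w,0,0,0,533,0)]))
E
```

```text
{'time': np.float64(8.35), 'q': array([0.22, 0.47, 0.02, 1.12, 0.  , 2.24]), 'joint_vel': array([ 0.  , -0.  ,  0.01,  0.  , -0.  , -0.  ]), 'joint_torque': array([-5.000e-02, -5.014e+01,  2.635e+01,  2.000e-02,  2.000e-02,
        0.000e+00]), 'ee_pos': array([572.74, 196.8 , 162.89]), 'tool_rot': array([ 1.53,  0.97, -1.53]), 'force': array([ 0.55,  0.23, -1.09]), 'ft_torque': array([-0.03,  0.01,  0.01]), 'finger_gap': np.float64(0.64)}
[[ 0.     0.903 -0.429]
 [ 0.005 -0.429 -0.903]
 [-1.    -0.002 -0.005]]
```

View pics/pan.png

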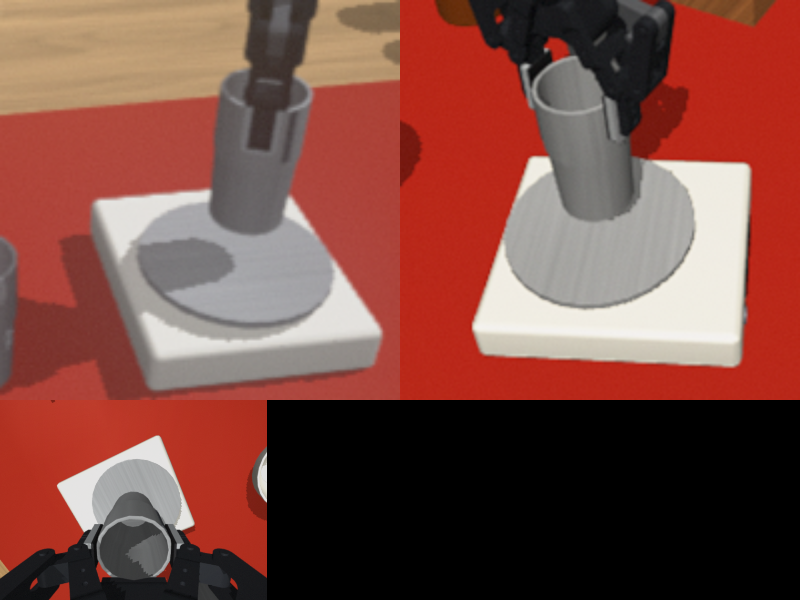

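```bash
python3 - <<'E'
from h import *
c=dict(np.load("wrist3.npz")); hsv=cv2.cvtColor(c["image"],cv2.COLOR_BGR2HSV)
m=((hsv[...,1]<40)&(hsv[...,2]>110)&(hsv[...,2]<205)).astype(np.uint8); m[:100]=0; m[235:]=0; m[:,:150]=0; m[:,410:]=0
m=cv2.morphologyEx(m,cv2.MORPH_OPEN,np.ones((5,5)))
q=max(cv2.findContours(m,0,1)[0],key=cv2.contourArea)[:,0]; print(cv2.boundingRect(q))
# pan's outer arc: hull points on the upper part, cast to z=50, circle fit
h=cv2.convexHull(q)[:,0]; h=h[h[:,1]<230]
W=np.array([ray(c,p,50)[:2] for p in h.astype(float)])
A=np.c_[2*W,np.ones(len(W))]; x=np.linalg.lstsq(A,(W**2).sum(1),rcond=None)[0]; print("pan",x[:2],"r",np.sqrt(x[2]+x[:2]@x[:2]),len(W))
sc=dict(np.load("scene3.npz")); sd=dict(np.load("side3.npz"))
# fixed-camera compare: pan centre px vs cup-bottom px
for z in (80,86,92): print(z,proj(sc,[572.5,196.5,z]),proj(sd,[572.5,196.5,z]))
E
```

```text
(193, 124, 187, 111)
pan [573.47162861 191.59955236] r 67.89319055484575 32
80 [397.79570493 238.01923175] [206.21339384 300.10004813]
86 [398.26825601 235.24842423] [205.71739193 297.15381443]
92 [398.745512   232.45002939] [205.21523768 294.17103605]
```

The pan fits as a circle at (573.5,191.6) with r=67.9, against an expected 68. I need a 5 mm correction, then I'll lower to just above the pan.

Emit:
send_rows --deltas '[[[6, 1, 1], 0], [[13, 2, 3], 0], [[20, 3, 4], 0], [[26, 3, 4], 0], [[30, 3, 4], 0], [[31, 3, 4], 0], [[31, 3, 4], 0], [[31, 3, 4], 0]]'

```text
time: 9.02
ee_pos: [573.8, 192.1, 131.9]
tool_rot: [1.531, 0.97, -1.526]
force: [0.5, -0.3, -1.2]
finger_gap: 0.639
```

Emit:
send_rows --deltas '[[[1, 0, 0], 0], [[1, 0, 0], 0], [[2, 0, 0], 0], [[2, 0, 0], 0], [[3, 0, 0], 0], [[3, 0, 0], 0]]'

```text
time: 9.52
ee_pos: [573.7, 192.1, 128.8]
tool_rot: [1.531, 0.97, -1.526]
force: [0.8, 0.2, -1.2]
finger_gap: 0.645
```

Emit:
send_rows --deltas '[[[1, 0, 0], 0], [[1, 0, 0], 0], [[2, 0, 0], 0], [[2, 0, 0], 0]]'

```text
time: 9.85
ee_pos: [573.6, 192.1, 126.5]
tool_rot: [1.531, 0.97, -1.526]
force: [0.0, 0.4, -1.5]
finger_gap: 0.637
```

Emit:
send_rows --deltas '[[[1, 0, 0], 0], [[1, 0, 0], 0], [[1, 0, 0], 0]]'

```text
time: 10.1
ee_pos: [573.8, 192.2, 125.8]
tool_rot: [1.531, 0.97, -1.526]
force: [0.4, 0.3, -0.1]
finger_gap: 0.636
```

Emit:
send_rows --deltas '[[[1, 0, 0], 0], [[1, 0, 0], 0], [[1, 0, 0], 0]]'

```text
time: 10.35
ee_pos: [573.9, 192.3, 125.7]
tool_rot: [1.532, 0.97, -1.525]
force: [-1.9, 0.2, 4.7]
finger_gap: 0.637
```

Emit:
send_rows --deltas '[[[0, 0, 0], 0], [[0, 0, 0], 0], [[0, 0, 0], 0]]' --newtons 20

```text
time: 10.6
ee_pos: [574.0, 192.4, 125.7]
tool_rot: [1.532, 0.97, -1.525]
force: [-0.1, -0.5, 0.5]
finger_gap: 0.641
```

Emit:
send_rows --deltas '[[[0, 0, 0], 0], [[0, 0, 0], 0], [[0, 0, 0], 0], [[0, 0, 0], 0], [[0, 0, 0], 0], [[0, 0, 0], 0], [[0, 0, 0], 0], [[0, 0, 0], 0]]' --fingers -1

```text
time: 11.27
ee_pos: [574.0, 192.3, 125.7]
tool_rot: [1.532, 0.97, -1.525]
force: [-0.7, -0.3, -0.2]
finger_gap: 0.998
```

Emit:
send_rows --deltas '[[[-5, 0, 0], 0], [[-12, 0, 0], 0], [[-22, 0, 0], 0], [[-35, 0, 0], 0], [[-50, 0, 0], 0], [[-70, 0, 0], 0], [[-90, 0, 0], 0], [[-100, 0, 0], 0], [[-100, 0, 0], 0], [[-100, 0, 0], 0]]'

```text
time: 12.1
ee_pos: [574.4, 192.0, 226.4]
tool_rot: [1.534, 0.969, -1.523]
force: [-0.0, -0.3, -0.3]
finger_gap: 0.998
```

```bash
python3 - <<'E'
from cell import env
from h import *
c={n:env.read_camera(n) for n in("scene","side","wrist")}
s=env.read_state(); print({k:np.round(v,2) for k,v in s.items()})
for n in c: np.savez(n+"4.npz",**c[n])
a=cv2.resize(c["scene"]["image"][150:310,260:460],(400,320)); b=cv2.resize(c["side"]["image"][180:380,110:310],(400,400))
cv2.imwrite("pics/end.png",np.hstack([cv2.copyMakeBorder(a,0,80,0,0,0),b]))
for z in(50,150): print(z,[proj(c[n],[573.7,192,z]).round(1) for n in c])
E
```

```text
{'time': np.float64(12.25), 'q': array([0.22, 0.44, 0.14, 1.27, 0.  , 2.23]), 'joint_vel': array([-0.,  0., -0.,  0.,  0.,  0.]), 'joint_torque': array([ 1.000e-02, -5.010e+01,  2.741e+01, -3.000e-02,  2.000e-02,
       -0.000e+00]), 'ee_pos': array([573.05, 191.64, 224.27]), 'tool_rot': array([ 1.53,  0.97, -1.53]), 'force': array([-0.27, -0.63,  0.05]), 'ft_torque': array([-0.07, -0.  , -0.03]), 'finger_gap': np.float64(1.0)}
50 [array([393.3, 252.1]), array([208.3, 311.8]), array([281.5, 195.5])]
150 [array([401.2, 204.5]), array([199.8, 260.9]), array([281.6, 229.2])]
```

View pics/end.png

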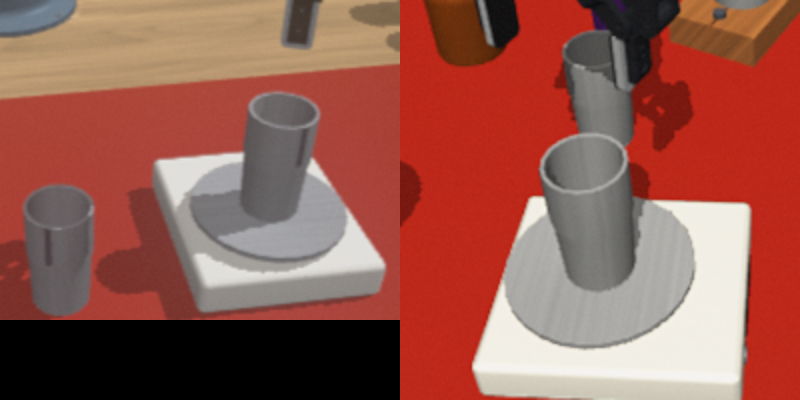

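The cup stands upright at the pan's centre. Its rim is at (202,262) in the side view, against a predicted (200,261). The gripper is clear and the spare hasn't moved.

```bash
python3 -c "
from cell import env
print(env.hand_in())"
```

```text
the job is handed in; nothing more can be done
None
```

The jammed cup now stands upright in the middle of the scale's pan, and the job is handed in after about 12 s of robot time. No verdict was reported.

I gripped the cup across its band at 80 N and turned it about 40°. I then pulled it straight up, carried it over and lowered it until it touched the pan. After that I eased the grip, opened the fingers and lifted away.

**Last checks:**
- **Twist:** the dark seam showed about 36° of turn, against 40° commanded, so well over the 20° needed.
- **Pan centre:** the circle fit gave (573.5, 191.6) with radius 67.9 mm, matching the stated 68 mm.
- **Placement:** the tool was at about (574, 192) when it let go. In the last picture the rim is within about 2 px of where an upright cup at the pan's centre should appear.
- **Spare cup:** it looks untouched where it stood, though I judged this by eye and did not measure it again.
- **Robot:** the force reading was about 0 N and the gripper was about 100 mm above its release height.

**One disagreement:** the scene and side cameras differed by about 10 mm on every object. I relied on the wrist camera for the grasp and for the pan centre instead.

I viewed 9 pictures of the 10 allowed.

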